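# Bring the clamp screw of the larger drive wheel to the top

### The job

Two drive units from a transport robot stand on the repair bench, one with a large wheel and one with a smaller wheel. Turn the large wheel on its axle until the clamp block on its face is at the very top, so that its screw can be reached from straight above, then let go. Leave the smaller wheel as it is.

Things in the scene. Friction and masses are not known exactly. Their poses are not given: they have to be found in the camera images.
- drive_large: Fixed unit with the LARGE wheel: disc 140 mm in diameter, 32 mm thick, flat faces, black tyre, dark steel hub; turns freely either way (0.05 N m friction), stays as left. Origin: on the bench under the wheel's centre; x along the level axle, out of the outer face (away from the robot), z up. Axle at z = 95 mm. Behind it (x < -30 mm) a motor, within 28 mm of the axle sideways, 28 mm above.
- clamp_large (a point): The mark: outer end of the aluminium block on the LARGE wheel's outer (+x) face, where its screw enters; 44 mm from the axle, 23 mm in +x of the wheel's middle plane. Its z axis points from the axle out through the block: straight up when done. Block 16 mm wide, 14 mm proud, from 12 to 44 mm off the axle (screw head to 49). Starts 55 to 115 degrees off the top, on the unit's -y side.
- drive_small: Fixed unit with the SMALLER wheel, same build and axes, not to be worked on: wheel 100 mm in diameter, 26 mm thick, its axle 70 mm above the origin, which lies on the bench under the wheel's centre.
- clamp_small (a point): Outer end of the clamp block on the SMALLER wheel's outer face, 24 mm from its axle, 20 mm in +x of its middle plane, axes as for the large one. It may point anywhere and must stay where it is.
Mind the look-alikes: they are no part of the job. Leave any yellow look-alike of the drive_large alone.

How it is judged:
By the outcome, as a careful person would: the job done as asked, in the order asked, and still so for the second after the job is handed in, with the robot touching nothing.
It also fails if it takes over 42 s, if anything falls off the work surface, if the arm or the gripper's body presses on something with over 40 N, if the wrist force passes 120 N, or if a joint passes its speed limit or range.

### The arm

A 6-joint arm with a two-finger parallel gripper is mounted at the origin on the work surface. World frame = base frame: x ahead of the robot, y to its left, z up, the work surface at z = 0. Lengths are in mm, angles in degrees, forces in N, time in s.
With the tool pointing down it reaches from about 300 to 850 mm from the base axis. Payload 4.2 kg.
Tool frame: the origin (TCP) lies on the centre line of the jaws, within the pads' length; the fingertips stand 14 mm ahead of it and the grasp point (between the pads) lies 5 mm behind it; z points along the fingers, y is the direction in which the jaws open and shut (so a half turn about z gives the same grasp; the last joint's range is limited). The gripper opens to 91 mm and grips with 3 to 60 N. Pads are 32 mm wide; open, the fingers measure 118 mm over their backs; the gripper's body (76 mm by 178 mm) begins 60 mm behind the grasp point.
Start: joints at [73.281, 18.312, 89.639, -0, 72.044, -1.146], TCP at [154.369, 553.906, 227.976] pointing down, gripper open.
Joint ranges: [-177.97, 177.97], [-48.28, 115.42], [12.27, 149.76], [-77.06, 257.06], [2.81, 150.46], [-146.56, 146.56]. Speed limits (degrees/s): [147.25, 147.25, 180, 180, 180, 180].

### API

Orientations are given as [roll, pitch, yaw] about the fixed x, y, z axes, in that order (R = Rz(yaw) Ry(pitch) Rx(roll)).
In Python, from workcell import env gives the robot as it stands.
- The arm moves only by the tool play_rows, never from a script. Its argument "increments" is a list of rows, each a list of 5 numbers: the shift along the world's x, y, z in mm, then the turn about the world's z in degrees, then the closure, from 0 (fully open) to 1 (shut). In form: [[x, y, z, yaw, fingers], ...]. A call has 1 to 20 rows; each row shifts and turns the commanded pose from where the row before left it; what a row does not reach is not made up. A row lasts 1/8 s, in which the tool goes at most 62.5 mm and 10.7 degrees, less where a joint would pass 70% of its speed; a pose out of reach is approached as far as the arm can. A call is refused whole if a number of a shift passes 62.5 or a number of a turn 10.7, either way. A call with a gripper value outside its range is refused whole. The fingers move at their own pace and stop on an object; "newtons" is the grip in N (left out, the last holds). Time passes only in rows, so rows that do not move let the fingers close. It gives the time, the measured TCP pose, the force and the opening at its end, in the units of the state.
- env.state(): the state, without advancing time (a new reading comes with each control period).
- env.grab_frame(name): name is "scene" or "top" or "wrist"; returns the picture (480x640x3 uint8, red, green, blue); there is no depth.
- env.calibration(name): a dict with "fx", "fy", "cx", "cy" (pixels), "R" (3x3) and "t" (3): a world point X has camera coordinates R X + t; the wrist camera has in their place "hand_eye" (4x4, takes a point from camera to tool coordinates, whose origin is the TCP and whose axes are the flange's). Camera axes: x right, y down, z forward; pixel columns grow to the right and rows downward; lengths in mm; the calibration is good to about 2 mm. A picture is of the moment at which its call begins: read the wrist's pose just before it. calibration takes no time and is no camera call.
- env.job_done(): hands the job in, once; it reports no verdict.
The state is a dict: "time_s": time; "qpos": joint angles; "qvel": joint speeds; "effort": joint torques, N m; "ee_pos": TCP position; "ee_rot": TCP orientation; "force": force on the tool from outside, world axes, zero at the start; "torque": the same for the moment, N m; "gripper_width": finger opening in mm.
Only numpy, scipy, OpenCV 4.12 (cv2) and the standard library are available. Lean on these libraries where they do the work, as an engineer would, in place of code of your own. Each camera call takes 0.05 s, during which the arm holds its last target.

## Working session

There is one attempt and no reset: what is moved stays moved. The work goes in short steps, Python scripts to look and compute and a tool call to move; the robot and the scene stay as the last step left them, time stands still between calls to the robot, and variables do not carry over. Pictures are saved under pics/ and viewed, and the job is handed in when it is done.

Besides the shell and the picture viewer there is one more tool, called after ">>>" as name([rows], argument=value, ...), one row to a line, values as JSON. play_rows: Moves the arm, as the interface text tells. Its arguments: {"type":"object","properties":{"increments":{"type":"array"},"newtons":{"type":"number"}},"required":["increments"]}

```bash
ls; mkdir -p pics
python3 - <<'E'
from workcell import env
import cv2
print(env.state())
for n in("scene","top","wrist"):
    cv2.imwrite(f"pics/{n}0.png",env.grab_frame(n)[:,:,::-1]); print(n,env.calibration(n))
E
```

```text
pics
{'time_s': 0.0, 'qpos': array([ 7.32826293e+01,  1.83509724e+01,  8.97089495e+01, -9.13324674e-04,
        7.20416678e+01, -1.14385339e+00]), 'qvel': array([-0.06679477, -0.03188655, -0.01072924, -0.09133791,  0.04573682,
       -0.03770487]), 'effort': array([-1.97271518e-03, -4.12449253e+01, -2.31976336e+01,  7.27624283e-02,
        4.55508556e-02, -1.24560142e-04]), 'ee_pos': array([154.2155159 , 553.42351705, 227.10971673]), 'ee_rot': array([-1.79898413e+02, -1.15984813e-03,  1.64426764e+02]), 'force': array([ 0.7590554 , -0.25708498,  0.00592963]), 'torque': array([-0.01997885, -0.05557478, -0.00758789]), 'gripper_width': 91.38677834939456}
scene {'fx': 494.0502686775644, 'fy': 494.0502686775644, 'cx': 315.7536185669893, 'cy': 237.938629725652, 'R': array([[-8.77690044e-01,  4.79228718e-01,  1.50642424e-04],
       [ 3.20008593e-01,  5.86318083e-01, -7.44194602e-01],
       [-3.56727750e-01, -6.53123986e-01, -6.67962852e-01]]), 't': array([ 537.41909071,   49.44989169, 1138.30190162])}
top {'fx': 494.48921302279723, 'fy': 494.48921302279723, 'cx': 319.85513908599074, 'cy': 238.33483930391472, 'R': array([[-0.0026735 , -0.9999814 , -0.00548226],
       [-0.98898306,  0.00345542, -0.14798839],
       [ 0.14800458,  0.00502622, -0.9889739 ]]), 't': array([-177.68144623,  507.17742519, 1326.40716101])}
wrist {'fx': 364.5576602406102, 'fy': 364.5576602406102, 'cx': 315.9380270558721, 'cy': 234.73911398429848, 'hand_eye': array([[ 2.41522880e-04, -9.57984688e-01, -2.86819245e-01,
         8.12205111e+01],
       [ 9.99999117e-01, -1.43498765e-04,  1.32136282e-03,
         1.19322549e+00],
       [-1.30700355e-03, -2.86819311e-01,  9.57983807e-01,
        -1.56253994e+02],
       [ 0.00000000e+00,  0.00000000e+00,  0.00000000e+00,
         1.00000000e+00]])}
```

View pics/scene0.png

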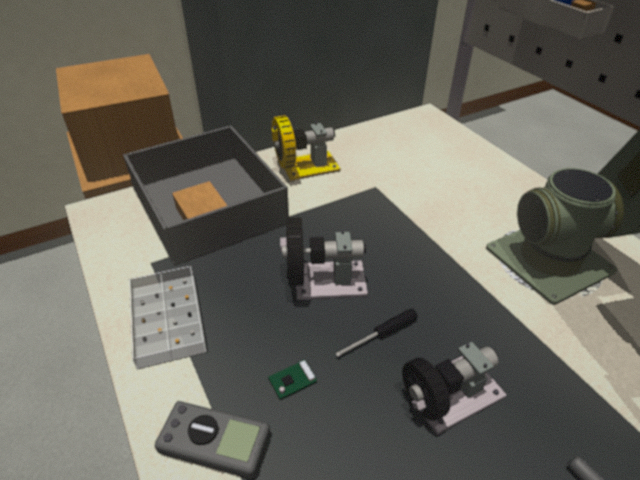

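View pics/top0.png

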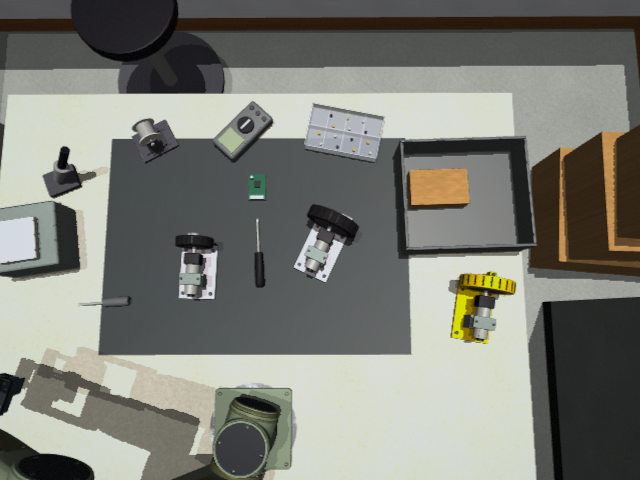

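View pics/wrist0.png

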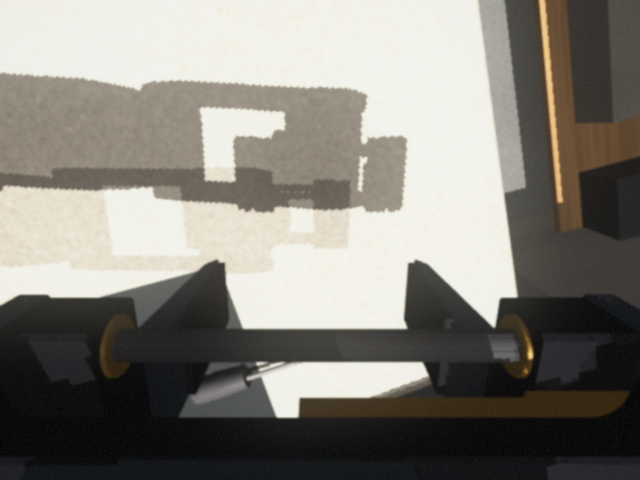

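The large drive is at about (330,225) in the top view and (300,255) in the scene view. The small one is at (197,260) top and (440,385) scene. The yellow look-alike is at the right of the top view. I'll zoom in on the large one.

Run:
```python
import cv2,numpy as np
a=cv2.imread("pics/top0.png")[185:295,270:380]; b=cv2.imread("pics/scene0.png")[205:315,260:380]
cv2.imwrite("pics/z.png",np.hstack([cv2.resize(a,(396,396),interpolation=2),cv2.resize(b,(400,396),interpolation=2)]))
from workcell import env
for n in("scene","top"):
    c=env.calibration(n);print(n,-c["R"].T@c["t"])
c=env.calibration("top")
def back(u,v,z):
    d=c["R"].T@np.array([(u-c["cx"])/c["fx"],(v-c["cy"])/c["fy"],1]);o=-c["R"].T@c["t"];return o+d*(z-o[2])/d[2]
for p,z in(((332,213),165),((330,230),165),((319,260),108),((309,233),95),((356,228),95)):print(p,back(*p,z).round())
```

```text
scene [861.92687063 456.91224717 797.06276926]
top [ 304.80051483 -186.09746072 1385.86434221]
(332, 213) [ 552. -211.  165.]
(330, 230) [ 509. -205.  165.]
(319, 260) [ 439. -177.  108.]
(309, 233) [ 512. -151.   95.]
(356, 228) [ 525. -275.   95.]
```

View pics/z.png

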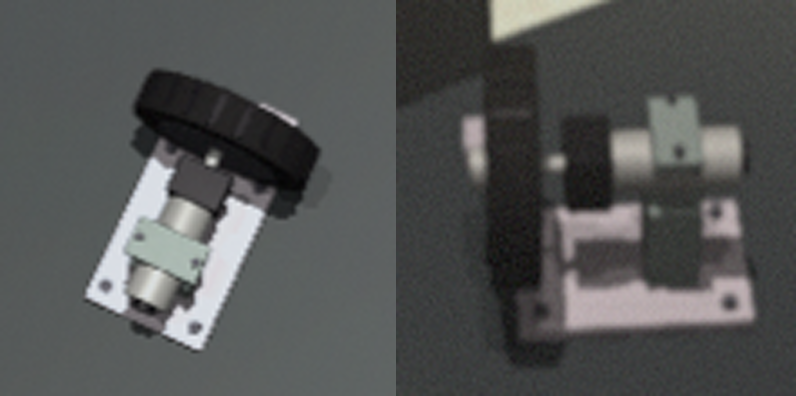

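>>> play_rows([
  [28,-48,0,-5.5,0],
  [28,-48,0,-5.5,0],
  [28,-48,0,-5.5,0],
  [28,-48,0,-5.5,0],
  [28,-48,0,-5.5,0],
  [28,-48,0,-5.5,0],
  [28,-48,0,-5.5,0],
  [28,-48,0,-5.5,0],
  [28,-48,0,-5.5,0],
  [28,-48,0,-5.5,0],
  [28,-48,0,-5.5,0],
  [28,-48,0,-5.5,0],
  [28,-48,0,-5.5,0],
  [28,-48,0,-5.5,0],
  [28,-48,-15,-5.5,0],
  [28,-48,-15,-5.5,0],
  [28,-48,-15,-5.5,0],
  [28,-48,-15,-5.5,0],
])

```text
time_s: 2.4
ee_pos: [659.0, -311.7, 167.0]
ee_rot: [-180.0, -0.0, 65.2]
force: [-0.0, 0.2, -0.3]
gripper_width: 91.3
```

Run:
```python
from workcell import env
import cv2
s=env.state();print(s["time_s"],s["ee_pos"],s["ee_rot"],s["force"])
cv2.imwrite("pics/w1.png",env.grab_frame("wrist")[:,:,::-1])
cv2.imwrite("pics/top1.png",env.grab_frame("top")[:,:,::-1])
```

```text
2.4 [ 658.98500947 -311.66840668  166.96677996] [-1.79969665e+02 -1.29219731e-02  6.52346193e+01] [-0.01560317  0.22827334 -0.27957025]
```

View pics/w1.png

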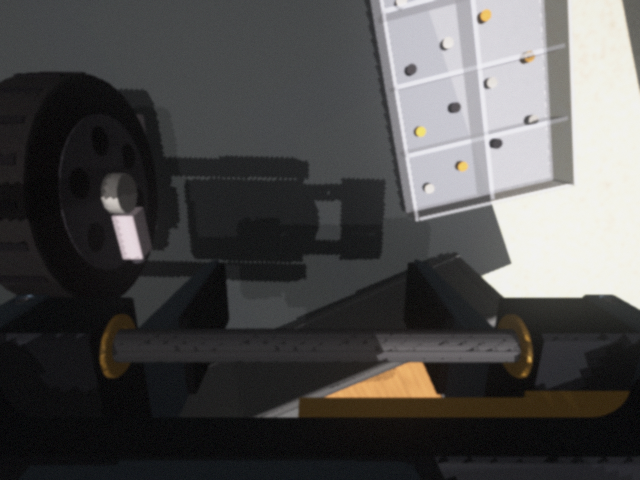

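The wheel face is clearly visible: hub at about (118,193), and the clamp block runs from there to about (135,260). I'll zoom in for fit points.

Run:
```python
import cv2,numpy as np
a=cv2.imread("pics/w1.png")[60:310,0:200]
a=cv2.convertScaleAbs(a,alpha=1.8,beta=20)
a=cv2.resize(a,(480*1,600),interpolation=cv2.INTER_CUBIC)
for i in range(0,200,20):cv2.line(a,(int(i*2.4),0),(int(i*2.4),6),(0,255,255),1);cv2.putText(a,str(i),(int(i*2.4),16),0,.35,(0,255,255))
for j in range(60,310,20):cv2.putText(a,str(j),(440,int((j-60)*2.4)+4),0,.35,(0,255,255))
cv2.imwrite("pics/w1z.png",a)
```

```text
(no output)
```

View pics/w1z.png

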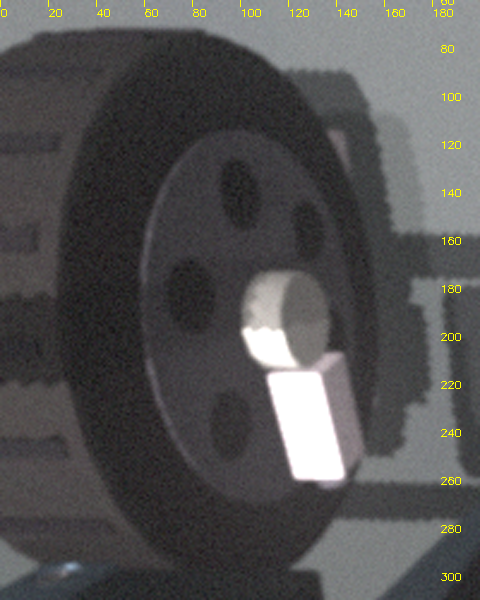

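```bash
cat > h.py <<'E'
import numpy as np
from scipy.optimize import least_squares
from scipy.spatial.transform import Rotation as Ro
from workcell import env
W=env.calibration("wrist")
def proj(P,ee,rot):
    T=np.eye(4);T[:3,:3]=Ro.from_euler("xyz",rot,degrees=True).as_matrix();T[:3,3]=ee
    M=np.linalg.inv(T@W["hand_eye"]);c=P@M[:3,:3].T+M[:3,3]
    return np.c_[W["fx"]*c[:,0]/c[:,2]+W["cx"],W["fy"]*c[:,1]/c[:,2]+W["cy"]]
def world(p,L): # p x,y,yaw
    a=np.radians(p[2]);R=np.array([[np.cos(a),-np.sin(a),0],[np.sin(a),np.cos(a),0],[0,0,1]]);return L@R.T+[p[0],p[1],0]
def rim(p,n=360,r=70,x=16):
    t=np.linspace(0,2*np.pi,n,endpoint=False);return world(p,np.c_[np.full(n,x),r*np.sin(t),95+r*np.cos(t)])
def block(p,phi,rsx):
    f=np.radians(phi);r,s,x=np.array(rsx,float).T
    return world(p,np.c_[x,-r*np.sin(f)+s*np.cos(f),95+r*np.cos(f)+s*np.sin(f)])
def fit(rp,bp,rsx,ee,rot,p0=(528,-210,-24,90)):
    def f(q):
        E=proj(rim(q),ee,rot)
        d=[np.linalg.norm(E-a,axis=1).min() for a in rp]
        return np.r_[d,(proj(block(q,q[3],rsx),ee,rot)-bp).ravel()]
    s=least_squares(f,p0,x_scale=[10,10,5,10],diff_step=1e-5);return s.x,s.fun
E
python3 - <<'E'
from h import *
z=lambda l:np.array(l)/2.4+[0,60]
rp=z([(60,270),(75,170),(180,32),(255,65),(340,175),(375,300),(165,530)])
bp=z([(268,375),(318,370),(345,478),(295,478),(343,355),(362,460)])
rsx=[(12,8,16),(12,8,30),(44,8,30),(44,8,16),(12,-8,30),(44,-8,30)]
q,r=fit(rp,bp,rsx,[658.98500947,-311.66840668,166.96677996],[-179.969665,-.0129,65.2346])
print(q.round(2),r.round(1))
E
```

```text
[ 545.47 -214.36  -21.56   91.75] [ 2.2  4.8  0.6  4.3  3.6  4.2  5.7 -0.2 -1.   1.3 -0.1  0.5  2.5 -0.
  3.6  2.3 -0.2  3.8  1.1]
```

```bash
cat >> h.py <<'E'
def fit2(rp,bp,rsx,ee,rot,p0=(540,-212,-23,90,68,0)):
    def f(q):
        e=np.array(ee)+[0,0,q[5]]
        E=proj(rim(q,720,q[4]),e,rot);d=[]
        for a in rp: i=np.linalg.norm(E-a,axis=1).argmin();d+=list(E[i]-a)
        return np.r_[d,(proj(block(q,q[3],rsx),e,rot)-bp).ravel(),q[5]/2,(q[4]-70)/2]
    s=least_squares(f,p0,x_scale=[10,10,5,10,2,2],diff_step=1e-4);return s.x,s.fun
E
python3 - <<'E'
from h import *
import cv2
z=lambda l:np.array(l)/2.4+[0,60]
rp=z([(60,270),(75,170),(180,32),(255,65),(340,175),(375,300),(165,530)])
bp=z([(268,375),(318,370),(345,478),(295,478),(343,355),(362,460)])
rsx=[(12,8,16),(12,8,30),(44,8,30),(44,8,16),(12,-8,30),(44,-8,30)]
ee,rot=[658.98500947,-311.66840668,166.96677996],[-179.969665,-.0129,65.2346]
q,r=fit2(rp,bp,rsx,ee,rot)
print(q.round(2),r.round(1))
im=cv2.convertScaleAbs(cv2.imread("pics/w1.png"),alpha=1.8,beta=20)
im=cv2.resize(im[60:310,:200],None,fx=2.4,fy=2.4)
d=lambda P,c:[cv2.circle(im,tuple(int(v) for v in (u-[0,60])*2.4),1,c,-1) for u in proj(P,np.array(ee)+[0,0,q[5]],rot)]
d(rim(q,360,q[4]),(0,255,0));d(rim(q,360,70,-16),(255,255,0));d(block(q,q[3],rsx),(0,0,255));d(rim(q,200,49),(255,0,255))
cv2.imwrite("pics/w1f.png",im)
# top overlay
c=env.calibration("top");t=cv2.imread("pics/top0.png")[160:310,240:440];t=cv2.resize(t,None,fx=3,fy=3)
for x in(-16,16):
  P=rim(q,360,70,x)@c["R"].T+c["t"]
  for a in P: cv2.circle(t,(int((c["fx"]*a[0]/a[2]+c["cx"]-240)*3),int((c["fy"]*a[1]/a[2]+c["cy"]-160)*3)),1,(0,255,0),-1)
cv2.imwrite("pics/t0f.png",t)
E
```

```text
[ 543.7  -213.17  -21.74   93.39   67.85    2.08] [ 0.7  0.4 -1.6 -0.8  0.3  3.6  0.5 -0.8  1.1 -0.3  1.6 -0.4 -1.1  1.1
 -1.5 -2.  -0.3 -1.1 -0.6  0.6 -0.8  1.7  0.6 -1.6  2.5 -1.2  1.  -1.1]
```

View pics/w1f.png

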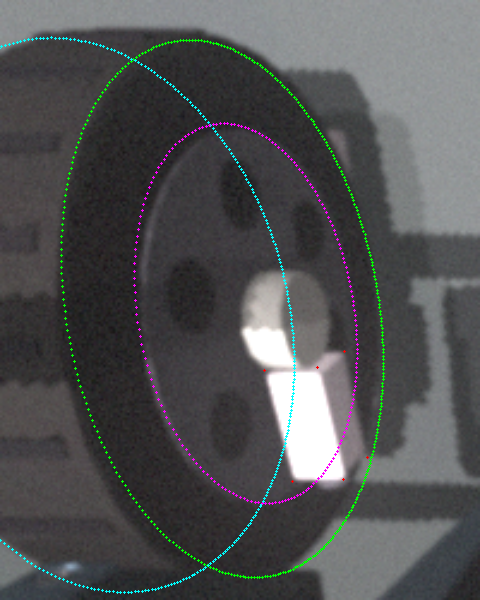

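View pics/t0f.png

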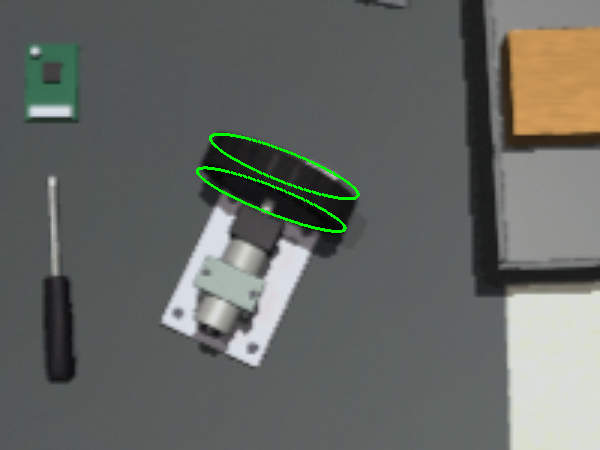

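```bash
cat >> h.py <<'E'
C=env.calibration("top")
def ptop(P):
    c=P@C["R"].T+C["t"];return np.c_[C["fx"]*c[:,0]/c[:,2]+C["cx"],C["fy"]*c[:,1]/c[:,2]+C["cy"]]
E
python3 - <<'E'
from h import *
import cv2
z=lambda l:np.array(l)/2.4+[0,60]
rp=z([(60,270),(75,170),(205,33),(255,65),(340,175),(377,310)])
hp=z([(145,280),(175,175),(235,130),(300,175),(250,503),(180,420)])
bp=z([(268,375),(318,370),(345,478),(295,478),(343,355),(362,460)])
rsx=[(12,8,16),(12,8,30),(44,8,30),(44,8,16),(12,-8,30),(44,-8,30)]
ee,rot=np.array([658.98500947,-311.66840668,166.96677996]),np.array([-179.969665,-.0129,65.2346])
tp=np.array([(150,70),(318,155),(137,110),(305,190)])/3.6+[270,185]
def near(E,pts):
    return np.concatenate([E[np.linalg.norm(E-a,axis=1).argmin()]-a for a in pts])
def f(q):
    e=ee+q[5:8];rr=rot+q[8:11]
    t=np.r_[near(ptop(rim(q,720,70,16)),tp[:2]),near(ptop(rim(q,720,70,-16)),tp[2:])]
    return np.r_[near(proj(rim(q,720),e,rr),rp),near(proj(rim(q,720,q[4]),e,rr),hp),(proj(block(q,q[3],rsx),e,rr)-bp).ravel()*.7,q[5:8]/2,q[8:11]/.5,(q[2]+25)/1.]
s=least_squares(f,[540,-212,-24,92,48]+[0]*6,x_scale=[10,10,5,10,2]+[1]*6,diff_step=1e-4);q=s.x
print(q.round(2),s.fun.round(1), f(q)[-1], (near(ptop(rim(q,720,70,16)),tp[:2])).round(1))
im=cv2.convertScaleAbs(cv2.imread("pics/w1.png"),alpha=1.8,beta=20)
im=cv2.resize(im[60:310,:200],None,fx=2.4,fy=2.4)
d=lambda P,c:[cv2.circle(im,tuple(int(v) for v in (u-[0,60])*2.4),1,c,-1) for u in proj(P,ee+q[5:8],rot+q[8:11])]
d(rim(q),(0,255,0));d(rim(q,360,70,-16),(255,255,0));d(block(q,q[3],rsx),(0,0,255));d(rim(q,200,q[4]),(255,0,255))
t=cv2.imread("pics/top0.png")[180:280,270:380];t=cv2.resize(t,None,fx=2.9,fy=2.9)
for x in(-16,16):
  for a in ptop(rim(q,360,70,x)): cv2.circle(t,(int((a[0]-270)*2.9),int((a[1]-180)*2.9)),1,(0,255,0),-1)
o=np.zeros((600,800,3),np.uint8);o[:600,:480]=im;o[:290,481:800]=t;cv2.imwrite("pics/f2.png",o)
E
```

```text
[ 5.4474e+02 -2.1368e+02 -2.3270e+01  9.5510e+01  4.7770e+01  0.0000e+00
  0.0000e+00  5.1600e+00 -9.9000e-01  1.7000e-01 -4.3000e-01] [ 1.  -0.3 -0.8 -0.5  0.   1.5  1.8 -2.3  1.4 -0.6  0.7  0.   0.1  0.3
 -1.4 -0.9 -0.2  1.7 -0.5  0.2  0.3 -1.4 -2.1  0.9 -0.7 -0.1  0.3  0.8
 -0.1  1.1 -0.3  1.6  0.4 -0.3  1.5 -0.7  0.   0.   2.6 -2.   0.3 -0.9
  1.7] 1.729728529782573 [-0.1 -0.3 -0.3 -1.6]
```

View pics/f2.png

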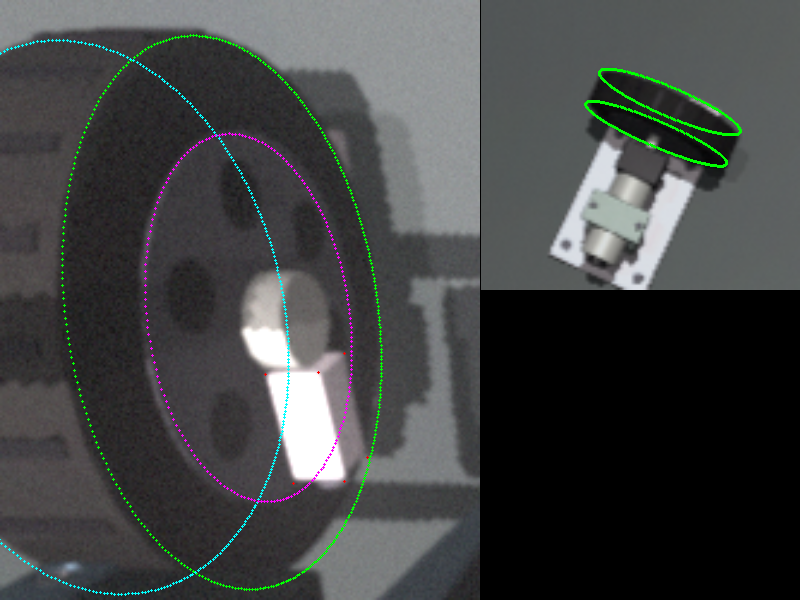

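Run:
```python
from h import *
import cv2
z=lambda l:np.array(l)/2.4+[0,60]
rp=z([(60,270),(75,170),(205,33),(255,65),(340,175),(377,310)])
hp=z([(145,280),(175,175),(235,130),(300,175),(250,503),(180,420)])
bp=z([(268,375),(318,370),(345,478),(295,478),(343,355),(362,460)])
rsx=[(12,8,16),(12,8,30),(44,8,30),(44,8,16),(12,-8,30),(44,-8,30)]
ee,rot=np.array([658.98500947,-311.66840668,166.96677996]),np.array([-179.969665,-.0129,65.2346])
# top mask of wheel: dark hull
g=cv2.imread("pics/top0.png");t=cv2.resize(g[195:255,295:370],None,fx=10,fy=10,interpolation=cv2.INTER_CUBIC)
t=cv2.convertScaleAbs(t,alpha=2)
q=[540,-212,-25.5]
for q,c in(((544.7,-213.7,-23.3),(0,255,0)),((541,-212,-25.5),(0,0,255))):
 for x in(-16,16):
  for a in ptop(rim(q,360,70,x)): cv2.circle(t,tuple(int(v) for v in (a-[295,195])*10+5),1,c,-1)
cv2.imwrite("pics/f3.png",t)
```

```text
(no output)
```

View pics/f3.png

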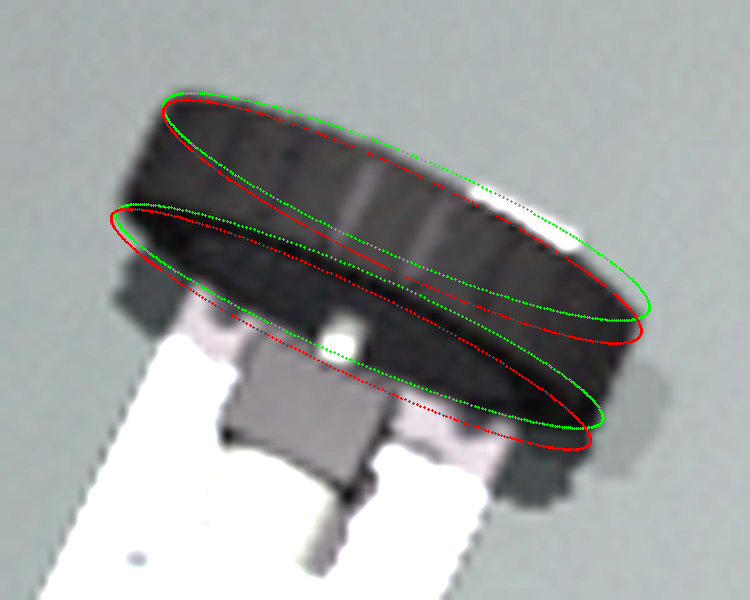

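>>> play_rows([
  [0,0,32,-0.7,0.3],
  [0,0,32,0,0.3],
  [-33,17,0,0,0.3],
  [-33,17,0,0,0.3],
  [-33,17,0,0,0.3],
  [-34,17,0,0,0.3],
  [0,0,-20,0,0.3],
  [0,0,-20,0,0.3],
  [0,0,0,0,0.3],
], newtons=20)

```text
time_s: 3.62
ee_pos: [524.0, -241.0, 190.8]
ee_rot: [-179.8, -0.0, 64.8]
force: [-0.3, 0.2, 0.2]
gripper_width: 63.7
```

Run:
```python
from workcell import env
import cv2
s=env.state();print(s["time_s"],s["ee_pos"],s["ee_rot"],s["force"])
cv2.imwrite("pics/w2.png",env.grab_frame("wrist")[:,:,::-1])
```

```text
3.625 [ 523.9796412  -240.9825853   190.78493562] [-1.79787625e+02 -1.22937261e-02  6.47705853e+01] [-0.26466121  0.22413493  0.19031509]
```

View pics/w2.png

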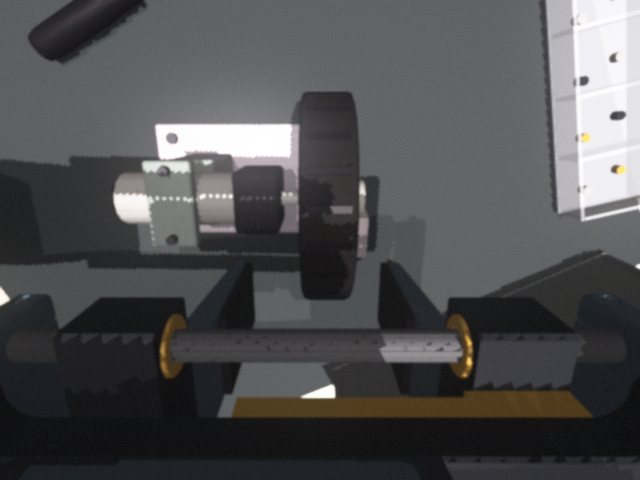

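>>> play_rows([
  [4.5,-2,0,0,0.3],
  [0,0,-15,0,0.3],
  [0,0,-15,0,0.3],
  [0,0,-15,0,0.3],
  [0,0,0,0,0.5],
  [0,0,0,0,0.75],
  [0,0,0,0,1],
  [0,0,0,0,1],
  [0,0,0,0,1],
], newtons=20)

```text
time_s: 4.8
ee_pos: [529.7, -244.0, 147.5]
ee_rot: [180.0, 0.0, 64.7]
force: [-2.2, 1.0, 3.8]
gripper_width: 31.9
```

Run:
```python
from workcell import env
import cv2
s=env.state();print(s["time_s"],s["ee_pos"],s["ee_rot"],s["force"],s["gripper_width"])
cv2.imwrite("pics/w3.png",env.grab_frame("wrist")[:,:,::-1])
```

```text
4.8 [ 529.6531296  -244.0199737   147.52566871] [1.79997175e+02 5.11921662e-03 6.47386430e+01] [-2.17161717  1.0141904   3.77996351] 31.886324389760823
```

View pics/w3.png

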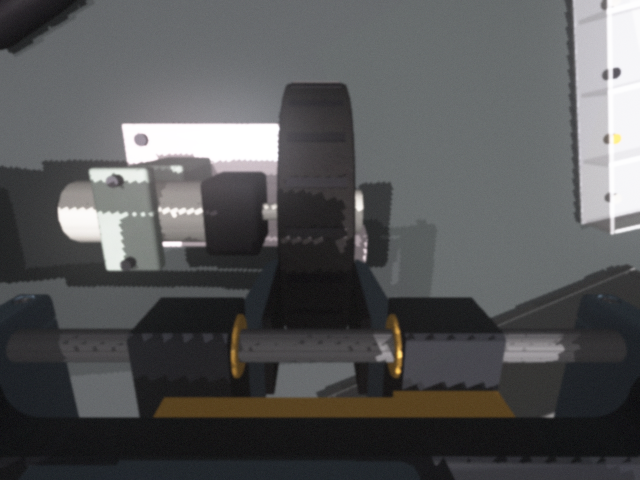

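Run:
```python
import numpy as np
b=np.radians(np.linspace(-32.8,42.2,16));l=62.4*np.sin(b);z=62.4*np.cos(b)
P=np.c_[.43*l,.903*l,z]
print([[*map(float,r),0,1] for r in np.diff(P.round(1),axis=0).round(1)])
```

```text
[[2.0, 4.2, 2.7, 0, 1], [2.1, 4.5, 2.3, 0, 1], [2.2, 4.6, 1.9, 0, 1], [2.3, 4.7, 1.4, 0, 1], [2.3, 4.9, 1.0, 0, 1], [2.3, 4.8, 0.5, 0, 1], [2.3, 5.0, 0.1, 0, 1], [2.4, 4.9, -0.5, 0, 1], [2.3, 4.8, -0.9, 0, 1], [2.2, 4.8, -1.4, 0, 1], [2.2, 4.6, -1.8, 0, 1], [2.2, 4.5, -2.3, 0, 1], [2.0, 4.2, -2.7, 0, 1], [1.9, 4.1, -3.1, 0, 1], [1.8, 3.7, -3.5, 0, 1]]
```

>>> play_rows([
  [2.0,4.2,2.7,0,1],
  [2.1,4.5,2.3,0,1],
  [2.2,4.6,1.9,0,1],
  [2.3,4.7,1.4,0,1],
  [2.3,4.9,1.0,0,1],
  [2.3,4.8,0.5,0,1],
  [2.3,5.0,0.1,0,1],
  [2.4,4.9,-0.5,0,1],
  [2.3,4.8,-0.9,0,1],
  [2.2,4.8,-1.4,0,1],
  [2.2,4.6,-1.8,0,1],
  [2.2,4.5,-2.3,0,1],
  [2.0,4.2,-2.7,0,1],
  [1.9,4.1,-3.1,0,1],
  [1.8,3.7,-3.5,0,1],
])

```text
time_s: 6.72
ee_pos: [561.7, -175.9, 141.4]
ee_rot: [-180.0, 0.1, 64.7]
force: [-5.5, -0.7, 6.2]
gripper_width: 32.0
```

Run:
```python
from workcell import env
import cv2
s=env.state();print(s["time_s"],s["ee_pos"],s["ee_rot"],s["force"],s["gripper_width"])
cv2.imwrite("pics/s4.png",cv2.resize(env.grab_frame("scene")[:,:,::-1][180:330,220:420],(800,600)))
```

```text
6.725 [ 561.73291141 -175.89748974  141.4102369 ] [-1.79958961e+02  8.13079095e-02  6.47449190e+01] [-5.49074635 -0.6832009   6.19359771] 32.01616449147237
```

View pics/s4.png

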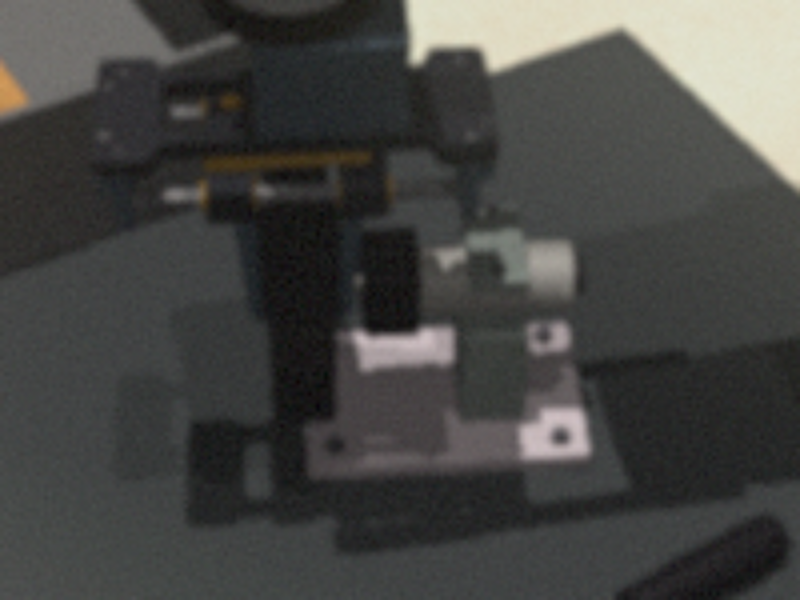

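>>> play_rows([
  [0,0,0,0,0.45],
  [0,0,0,0,0.45],
  [0,0,0,0,0.45],
  [0,0,45,0,0.45],
  [0,0,45,0,0.3],
  [16,-52,0,0,0.3],
  [16,-52,0,0,0.3],
  [16,-51,0,0,0.3],
  [0,0,-33,0,0.3],
  [0,0,-33,0,0.3],
  [0,0,0,0,0.3],
  [0,0,0,0,0.3],
])

```text
time_s: 8.28
ee_pos: [611.1, -331.1, 166.1]
ee_rot: [179.9, 0.0, 64.7]
force: [0.8, 0.0, 0.8]
gripper_width: 63.6
```

Run:
```python
from workcell import env
import cv2
s=env.state();print(s["time_s"],s["ee_pos"].tolist(),s["ee_rot"].tolist(),s["force"],s["gripper_width"])
a=env.grab_frame("wrist")[:,:,::-1]
cv2.imwrite("pics/w5.png",a)
cv2.imwrite("pics/w5z.png",cv2.convertScaleAbs(cv2.resize(a[0:250,0:330],(792,600),interpolation=2),alpha=1.7,beta=20))
```

```text
8.275 [611.1082255342942, -331.06250909227253, 166.05409759476896] [179.8705016940743, 0.0038938464291974873, 64.73263426059113] [0.81342969 0.03980459 0.78436178] 63.57013591784595
```

View pics/w5z.png

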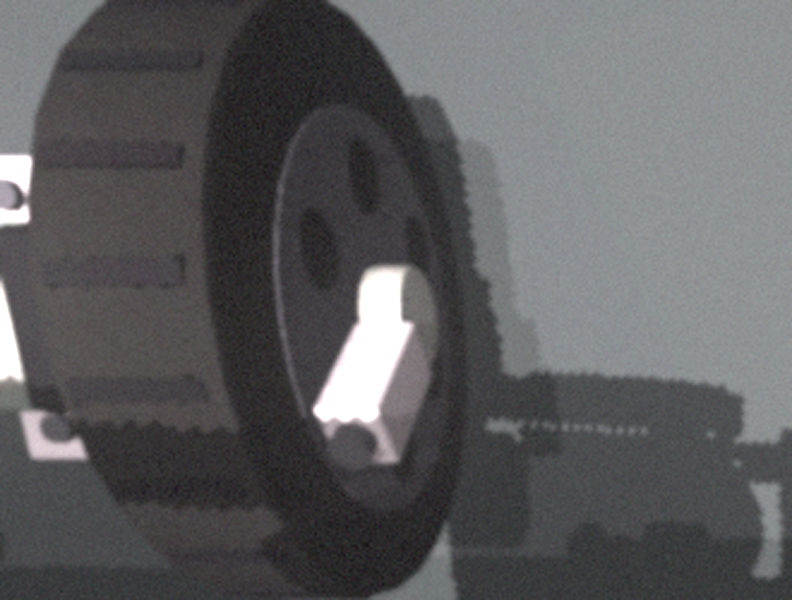

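```bash
cat >> h.py <<'E'
import cv2
def near(E,pts):
    return np.concatenate([E[np.linalg.norm(E-a,axis=1).argmin()]-a for a in pts])
def fit3(rp,hp,bp,rsx,ee,rot,phi0,png,out,off=(0,0),sc=2.4,p=(544.2,-213.5,-25.5)):
    z=lambda l:np.array(l,float)/sc+off
    rp,hp,bp=z(rp),z(hp),z(bp);ee=np.array(ee);rot=np.array(rot)
    def f(q):
        e=ee+[0,0,q[5]]
        return np.r_[near(proj(rim(q,720),e,rot),rp),near(proj(rim(q,720,q[4]),e,rot),hp),(proj(block(q,q[3],rsx),e,rot)-bp).ravel(),q[5]/2,(q[:2]-p[:2])/2,q[2]-p[2]]
    s=least_squares(f,list(p)+[phi0,47.8,0],x_scale=[10,10,5,10,2,1],diff_step=1e-4,loss="soft_l1");q=s.x
    J=s.jac;cov=np.linalg.inv(J.T@J);print(q.round(2),"sd phi",cov[3,3]**.5,"\n",f(q).round(1))
    im=cv2.convertScaleAbs(cv2.imread(png),alpha=1.7,beta=20)
    o=np.array(off,int);im=cv2.resize(im[o[1]:o[1]+int(600/sc),o[0]:o[0]+int(792/sc)],None,fx=sc,fy=sc)
    d=lambda P,c,r=1:[cv2.circle(im,tuple(int(v) for v in (u-o)*sc),r,c,-1) for u in proj(P,ee+[0,0,q[5]],rot)]
    d(rim(q),(0,255,0));d(rim(q,360,q[4]),(255,0,255))
    full=[(r,a,x) for r in np.linspace(12,44,17) for a in(8,-8) for x in(16,30)]+[(44,a,x) for a in np.linspace(-8,8,9) for x in(16,30)]
    d(block(q,q[3],full),(0,0,255));cv2.imwrite(out,im);return q
E
python3 - <<'E'
from h import *
fit3([(205,220),(245,50),(330,15),(400,85),(467,310),(410,570)],[(275,220),(340,105),(385,510),(290,370)],
[(412,322),(378,420),(315,412),(403,462)],[(12,8,30),(44,8,30),(44,8,16),(44,-8,30)],
[611.1082,-331.0625,166.0541],[179.8705,.0039,64.7326],55,"pics/w5.png","pics/w5f.png")
E
```

```text
[ 543.67 -213.08  -24.73   34.13   48.38    2.13] sd phi 0.7997790532813612 
 [ 0.   0.2 -5.2 -2.   3.1 -4.7  0.9 -0.7  0.  -0.3  4.   4.1  0.1  0.3
 -0.1  0.2  0.   1.3 -0.3 -0.4  1.   0.2  0.1 -3.2 -1.   0.4 -0.3  1.8
  1.1 -0.3  0.2  0.8]
```

View pics/w5f.png

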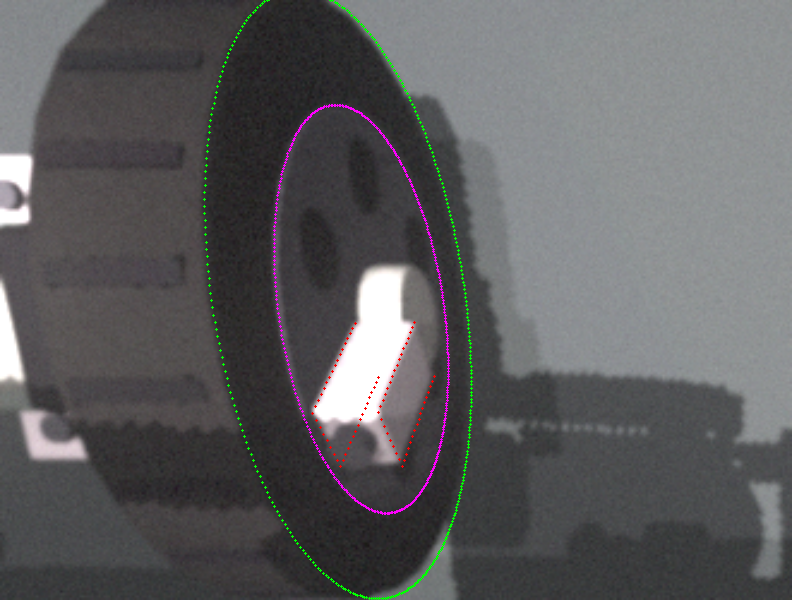

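Run:
```python
import numpy as np
b=np.radians(np.linspace(3,47,12));l=63*np.sin(b);z=63*np.cos(b)
P=np.c_[.427*l,.904*l,z]
print([[*map(float,r),0,1] for r in np.diff(P.round(1),axis=0).round(1)])
```

```text
[[1.9, 3.9, -0.4, 0, 1], [1.8, 4.0, -0.7, 0, 1], [1.9, 3.8, -0.9, 0, 1], [1.8, 3.8, -1.3, 0, 1], [1.7, 3.8, -1.6, 0, 1], [1.7, 3.6, -1.9, 0, 1], [1.7, 3.4, -2.1, 0, 1], [1.5, 3.4, -2.4, 0, 1], [1.5, 3.1, -2.6, 0, 1], [1.4, 3.0, -2.9, 0, 1], [1.4, 2.9, -3.1, 0, 1]]
```

>>> play_rows([
  [0,0,33,0,0.3],
  [0,0,32,0,0.3],
  [-22,40,0,0,0.3],
  [-22,40,0,0,0.3],
  [-22,41,0,0,0.3],
  [0,0,-25,0,0.3],
  [0,0,-25,0,0.3],
  [0,0,-23,0,0.3],
  [0,0,0,0,0.4],
  [0,0,0,0,0.6],
  [0,0,0,0,1],
  [0,0,0,0,1],
  [0,0,0,0,1],
], newtons=20)

```text
time_s: 9.95
ee_pos: [545.5, -210.3, 158.0]
ee_rot: [179.8, -0.0, 64.7]
force: [1.0, -1.8, 5.5]
gripper_width: 32.0
```

>>> play_rows([
  [1.9,3.9,-0.4,0,1],
  [1.8,4.0,-0.7,0,1],
  [1.9,3.8,-0.9,0,1],
  [1.8,3.8,-1.3,0,1],
  [1.7,3.8,-1.6,0,1],
  [1.7,3.6,-1.9,0,1],
  [1.7,3.4,-2.1,0,1],
  [1.5,3.4,-2.4,0,1],
  [1.5,3.1,-2.6,0,1],
  [1.4,3.0,-2.9,0,1],
  [1.4,2.9,-3.1,0,1],
  [0,0,0,0,1],
])

```text
time_s: 11.45
ee_pos: [563.7, -171.7, 137.6]
ee_rot: [179.8, 0.0, 64.8]
force: [2.8, -2.5, 4.0]
gripper_width: 31.9
```

>>> play_rows([
  [0,0,0,0,0.45],
  [0,0,0,0,0.45],
  [0,0,0,0,0.45],
  [0,0,46,0,0.45],
  [0,0,46,0,0.3],
  [16,-53,0,0,0.3],
  [16,-53,0,0,0.3],
  [15,-53,0,0,0.3],
  [0,0,-33,0,0.3],
  [0,0,-33,0,0.3],
  [0,0,0,0,0.3],
  [0,0,0,0,0.3],
])

```text
time_s: 12.95
ee_pos: [610.3, -330.2, 164.0]
ee_rot: [179.9, 0.0, 64.7]
force: [0.0, -0.2, 0.3]
gripper_width: 63.7
```

Run:
```python
from workcell import env
import cv2
s=env.state();print(s["time_s"],s["ee_pos"].tolist(),s["ee_rot"].tolist(),s["force"],s["gripper_width"])
a=env.grab_frame("wrist")[:,:,::-1]
cv2.imwrite("pics/w6.png",a)
cv2.imwrite("pics/w6z.png",cv2.convertScaleAbs(cv2.resize(a[0:250,0:330],(792,600),interpolation=2),alpha=1.7,beta=20))
```

```text
12.95 [610.27150217224, -330.2498566561006, 164.01892215286856] [179.89644585610907, 0.003363563860440966, 64.73573440373465] [ 0.04857613 -0.15491831  0.26015778] 63.73255282128412
```

View pics/w6z.png

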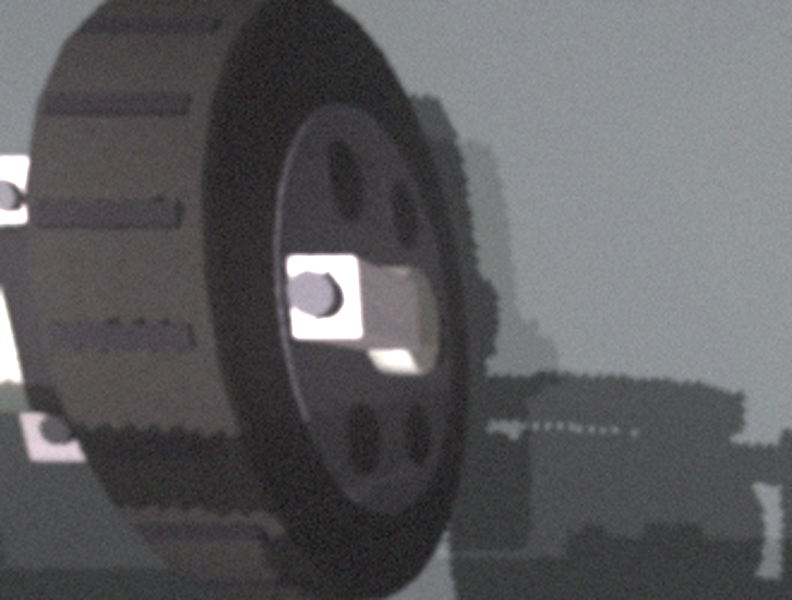

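```bash
cat > s.py <<'E'
from h import *
fit3([(205,220),(400,85),(467,310)],[(275,220),(340,105),(385,512),(285,370)],
[(288,256),(358,256),(363,340),(293,340),(419,349)],[(44,8,16),(44,8,30),(44,-8,30),(44,-8,16),(12,-8,30)],
[610.2715,-330.25,164.0189],[179.8964,.0034,64.7357],0,"pics/w6.png","pics/w6f.png")
E
python3 s.py
```

```text
[ 543.78 -212.85  -24.71   -7.09   48.3     2.1 ] sd phi 0.43080365463120257 
 [-0.2  0.1  1.8 -0.5  0.7 -0.1  0.3  0.3  0.  -0.3 -0.   1.3  1.8 -0.7
 -1.4  0.4 -1.3  0.1 -0.5 -0.5 -0.2 -0.2  1.1  0.7  1.1 -0.2  0.3  0.8]
```

View pics/w6f.png

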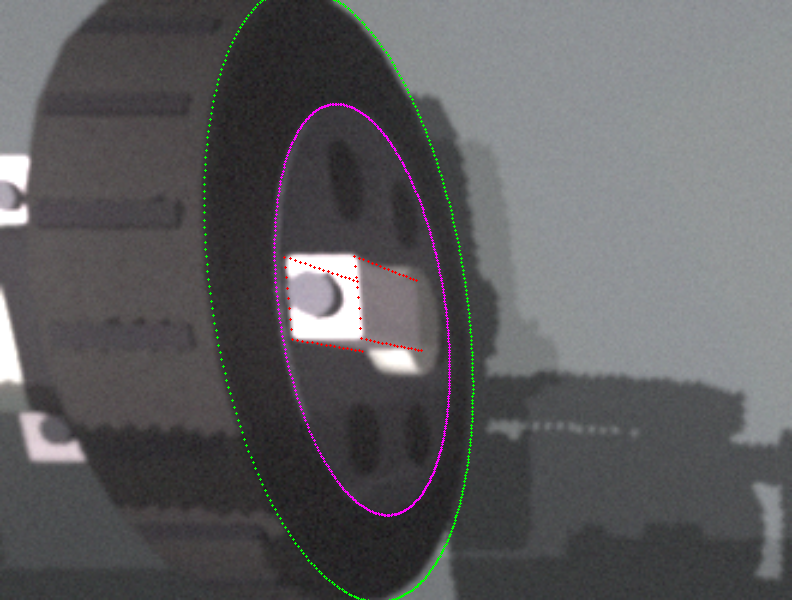

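>>> play_rows([
  [0,0,33,0,0.3],
  [0,0,34,0,0.3],
  [-15.5,53,0,0,0.3],
  [-15.5,53,0,0,0.3],
  [-15.5,52.5,0,0,0.3],
  [0,0,-31,0,0.3],
  [0,0,-31,0,0.3],
  [0,0,-31,0,0.3],
  [0,0,0,0,0.4],
  [0,0,0,0,0.6],
  [0,0,0,0,1],
  [0,0,0,0,1],
  [0,0,0,0,1],
], newtons=20)

```text
time_s: 14.62
ee_pos: [563.7, -171.7, 138.3]
ee_rot: [179.9, -0.0, 64.7]
force: [-0.7, 1.4, 5.8]
gripper_width: 32.2
```

>>> play_rows([
  [-0.8,-1.8,1.8,0,1],
  [-0.9,-1.8,1.9,0,1],
  [-0.9,-1.8,1.9,0,1],
  [0,0,0,0,1],
  [0,0,0,0,1],
])

```text
time_s: 15.25
ee_pos: [561.5, -176.3, 142.3]
ee_rot: [179.9, -0.1, 64.7]
force: [3.4, 3.7, -2.1]
gripper_width: 31.7
```

>>> play_rows([
  [0,0,0,0,0.45],
  [0,0,0,0,0.45],
  [0,0,0,0,0.45],
  [0,0,43,0,0.45],
  [0,0,44,0,0.3],
  [16,-51,0,0,0.3],
  [16,-51,0,0,0.3],
  [17,-51,0,0,0.3],
  [0,0,-33,0,0.3],
  [0,0,-33,0,0.3],
  [0,0,0,0,0.3],
  [0,0,0,0,0.3],
])

```text
time_s: 16.75
ee_pos: [610.2, -330.4, 164.8]
ee_rot: [179.9, 0.0, 64.7]
force: [-0.1, 0.1, 1.1]
gripper_width: 64.0
```

Run:
```python
from workcell import env
import cv2
s=env.state();print(s["time_s"],s["ee_pos"].tolist(),s["ee_rot"].tolist(),s["force"],s["gripper_width"])
a=env.grab_frame("wrist")[:,:,::-1]
cv2.imwrite("pics/w7.png",a)
cv2.imwrite("pics/w7z.png",cv2.convertScaleAbs(cv2.resize(a[0:250,0:330],(792,600),interpolation=2),alpha=1.7,beta=20))
```

```text
16.75 [610.1733425186075, -330.35678998196425, 164.79018808545106] [179.87698818502028, 0.01870625469761961, 64.73500769753] [-0.14748557  0.12910107  1.1282474 ] 63.971907216851584
```

View pics/w7z.png

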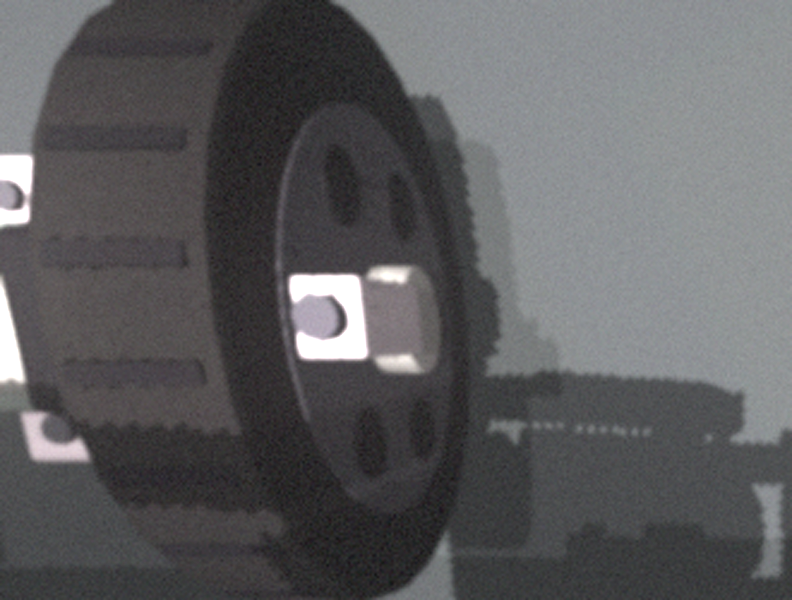

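```bash
sed -e 's/^\[(288.*$/[(289,276),(362,276),(368,359),(297,359)],[(44,8,16),(44,8,30),(44,-8,30),(44,-8,16)],/' -e 's/^\[610.*\],0,.*/[610.1733,-330.3568,164.7902],[179.877,.0187,64.735],0,"pics\/w7.png","pics\/w7f.png")/' s.py > s7.py; python3 s7.py
python3 - <<'E'
from h import *
import cv2
# top camera check, both clamps
a=env.grab_frame("top")[:,:,::-1];cv2.imwrite("pics/top7.png",a)
b=cv2.imread("pics/top0.png")
def Z(i,x,y,w,h,s):return cv2.resize(i[y:y+h,x:x+w],(w*s,h*s),interpolation=2)
o=np.zeros((600,800,3),np.uint8)
o[:300,:400]=Z(a,160,225,80,60,5);o[300:,:400]=Z(b,160,225,80,60,5);o[:300,400:]=Z(a,295,195,80,60,5);o[300:,400:]=Z(b,295,195,80,60,5)
cv2.imwrite("pics/cmp.png",o)
E
```

```text
[ 543.7  -213.11  -24.34   -2.05   48.37    1.58] sd phi 0.46545179975106304 
 [ 0.   0.2  1.4 -0.4  0.8 -0.1  0.3  0.3  0.  -0.3 -0.1  1.2  2.2 -0.7
 -1.3  0.4 -2.6 -0.1 -0.8 -0.3  0.3  0.1  0.8 -0.2  0.2  1.2]
```

View pics/w7f.png

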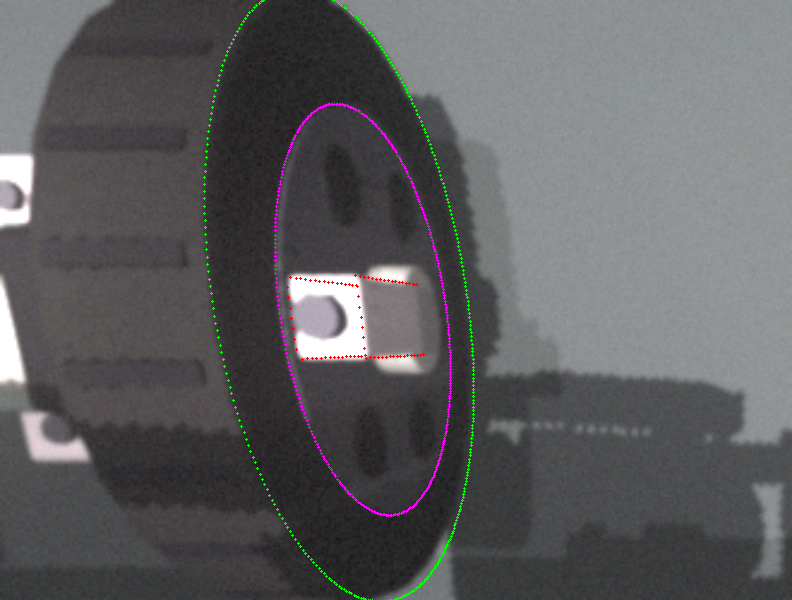

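View pics/cmp.png

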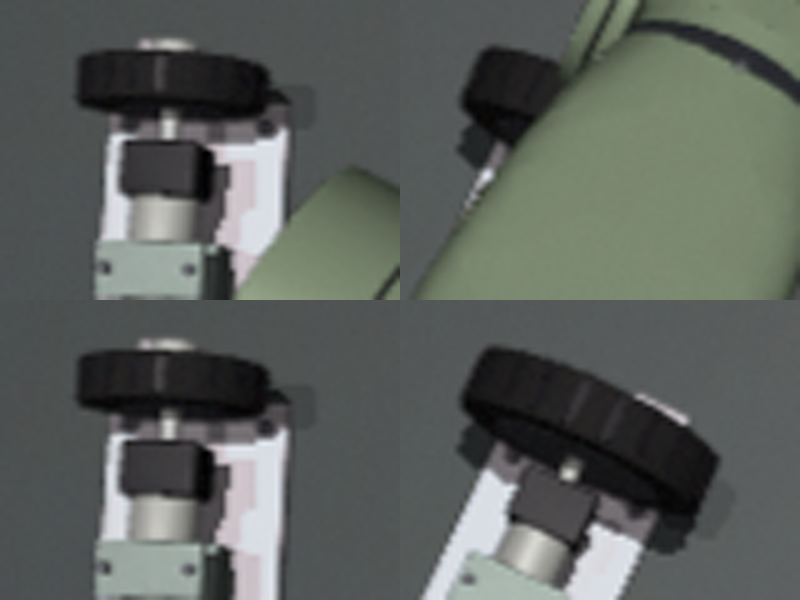

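The fit puts the clamp about 1–2° past the top, and the small unit is unchanged. I'll cross-check with the wrist turned by 90°, above the wheel.

>>> play_rows([
  [0,0,42,0,0.3],
  [-6,12.5,0,-10,0],
  [-6,12.5,0,-10,0],
  [-6,12.5,0,-10,0],
  [-6,12.5,0,-10,0],
  [-6,12.5,0,-10,0],
  [-6,12.5,0,-10,0],
  [-7,12.5,0,-10,0],
  [-7,12.5,0,-10,0],
  [-7,12.5,0,-9.5,0],
  [0,0,0,0,0],
  [0,0,0,0,0],
])

```text
time_s: 18.35
ee_pos: [553.2, -217.9, 206.4]
ee_rot: [180.0, -0.1, -24.6]
force: [-0.1, -0.4, 0.7]
gripper_width: 90.8
```

Run:
```python
from workcell import env
import cv2
s=env.state();print(s["time_s"],s["ee_pos"].tolist(),s["ee_rot"].tolist(),s["force"],s["gripper_width"])
a=env.grab_frame("wrist")[:,:,::-1]
cv2.imwrite("pics/w8.png",a)
cv2.imwrite("pics/w8z.png",cv2.convertScaleAbs(cv2.resize(a[130:350,170:462],(800,600),interpolation=2),alpha=1.7,beta=20))
```

```text
18.35 [553.1796174692424, -217.92170875997212, 206.37708780778613] [179.9846759522179, -0.1288061707729408, -24.630984062111835] [-0.14383038 -0.41172881  0.68134032] 90.78370363854934
```

View pics/w8z.png

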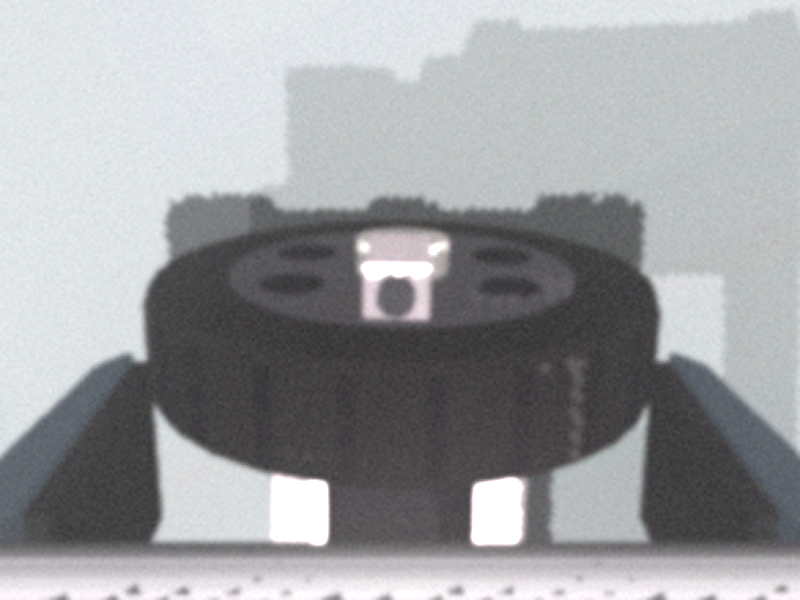

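Two views agree: the wheel and hub mid-column is about 403 and the block end about 396, so the block is about 2° past the top on the +y side. I'll make a small nudge back.

>>> play_rows([
  [0,0,25,0,0.3],
  [1.2,5.1,0,10,0.3],
  [1.2,5.1,0,10,0.3],
  [1.2,5.1,0,10,0.3],
  [1.2,5.1,0,10,0.3],
  [1.2,5.1,0,10,0.3],
  [1.2,5.1,0,10,0.3],
  [1.2,5.1,0,10,0.3],
  [1.2,5.1,0,10,0.3],
  [1.0,5.4,0,9.5,0.3],
  [0,0,-31,0,0.3],
  [0,0,-31,0,0.3],
  [0,0,-31,0,0.3],
  [0,0,0,0,0.4],
  [0,0,0,0,0.6],
  [0,0,0,0,1],
  [0,0,0,0,1],
  [0,0,0,0,1],
], newtons=15)

```text
time_s: 20.65
ee_pos: [563.8, -171.4, 138.7]
ee_rot: [179.9, -0.0, 64.8]
force: [-0.7, 0.0, 6.2]
gripper_width: 32.1
```

>>> play_rows([
  [-0.6,-1.2,1.2,0,1],
  [-0.6,-1.2,1.2,0,1],
  [0,0,0,0,1],
])

```text
time_s: 21.02
ee_pos: [563.2, -172.8, 140.0]
ee_rot: [179.9, -0.2, 64.7]
force: [4.2, 3.0, 1.4]
gripper_width: 32.0
```

>>> play_rows([
  [-0.3,-0.5,0.5,0,1],
  [0,0,0,0,1],
])

```text
time_s: 21.28
ee_pos: [563.0, -173.2, 140.3]
ee_rot: [179.9, -0.2, 64.7]
force: [4.0, 3.8, 0.6]
gripper_width: 32.0
```

>>> play_rows([
  [0,0,0,0,0.45],
  [0,0,0,0,0.45],
  [0,0,0,0,0.45],
  [0,0,45,0,0.45],
  [0,0,46,0,0.3],
  [-1.1,-5.1,0,-10,0],
  [-1.1,-5.1,0,-10,0],
  [-1.1,-5.1,0,-10,0],
  [-1.1,-5.1,0,-10,0],
  [-1.1,-5.1,0,-10,0],
  [-1.1,-5.1,0,-10,0],
  [-1.1,-5.1,0,-10,0],
  [-1.1,-5.1,0,-10,0],
  [-1.1,-5,0,-9.5,0],
  [0,0,-25,0,0],
  [0,0,0,0,0],
  [0,0,0,0,0],
])

```text
time_s: 23.4
ee_pos: [552.0, -220.2, 206.8]
ee_rot: [180.0, -0.0, -24.8]
force: [0.8, 0.4, 0.3]
gripper_width: 91.2
```

Run:
```python
from workcell import env
import cv2
s=env.state();print(s["time_s"],s["ee_pos"].tolist(),s["ee_rot"].tolist(),s["force"],s["gripper_width"])
a=env.grab_frame("wrist")[:,:,::-1]
cv2.imwrite("pics/w9.png",a)
cv2.imwrite("pics/w9z.png",cv2.convertScaleAbs(cv2.resize(a[130:350,170:462],(800,600),interpolation=2),alpha=1.7,beta=20))
```

```text
23.4 [551.9851250349577, -220.16001765967144, 206.84635520258712] [179.98946263485578, -0.03485639983882728, -24.771138103759903] [0.7589141  0.39771973 0.28984243] 91.15488209763812
```

View pics/w9z.png

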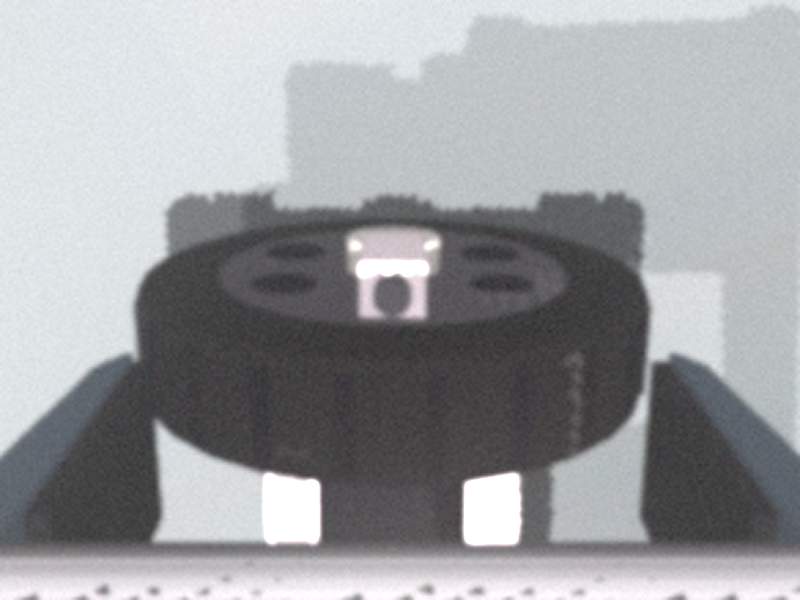

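The block end (mid-column 392) now lines up with the hub (393) and the tyre (392.5), and the left and right hub holes sit level. That puts it within about 0.5° of upright. The gripper is open and clear of the wheel, so I'm handing in.

>>> play_rows([
  [0,0,30,0,0],
  [0,0,30,0,0],
  [0,0,0,0,0],
])

```text
time_s: 23.82
ee_pos: [553.3, -220.6, 269.8]
ee_rot: [-180.0, -0.4, -24.8]
force: [0.5, 0.1, -0.8]
gripper_width: 91.1
```

Run:
```python
from workcell import env
s=env.state();print(s["time_s"],s["ee_pos"],s["force"])
print(env.job_done())
```

```text
23.825 [ 553.2645405  -220.56415776  269.81189073] [ 0.45518523  0.09291927 -0.83676445]
the job is handed in; nothing more can be done
None
```

The large wheel's clamp block is at the very top. The wheel is released and the job is handed in at 23.8 s.

- **How it was turned:** I gripped the tyre across its thickness with light force and turned it from about 93° off the top. It took two strokes, which went about 7° too far because the pads slipped unevenly. Two small corrections brought it back.
- **Final angle:** The last wrist view, from above, had the block end at column 392, the hub at about 393 and the tyre at 392.5. The hub holes were level left and right, so the block is about 0–0.5° off the top. One view earlier, two different camera views had agreed on the angle to about 0.3° (2.0° and 2.3° past the top). The last reading comes from one view only, and the camera tilt leaves it uncertain by about 1°.
- **Clearance:** The gripper is open and well above the wheel, and the force reading is about zero.
- **Smaller wheel:** The top camera showed it unchanged at about 17 s compared with the start, and the arm never went near it. I did not look at it again after the last nudge. The yellow look-alike was not touched either.
- **A check that disagreed:** My first position fit from the wrist view alone was off by about 3° in the wheel's heading. The top view corrected it before I gripped.

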